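# Clear the handle guard and hold the module up level out of its dock

### The arm

A 6-joint arm with a two-finger parallel gripper is mounted at the origin on the work surface. World frame = base frame: x ahead of the robot, y to its left, z up, the work surface at z = 0. Lengths are in mm, angles in rad, forces in N, time in s.
With the tool pointing down it reaches from about 300 to 775 mm from the base axis. Payload 14.6 kg.
Tool frame: the origin (TCP) lies between the finger pads; the fingertips stand 19 mm ahead of it and the grasp point (between the pads) is the TCP; z points along the fingers, y is the line along which they close (so a half turn about z gives the same grasp; the last joint's range is limited). The gripper opens to 94 mm and grips with 3 to 60 N. Pads are 16 mm wide; open, the fingers measure 119 mm over their backs; the gripper's body (75 mm by 177 mm) begins 78 mm behind the grasp point.
Start: joints at [1.229, 0.3, 1.521, -0, 1.321, -0.067], TCP at [149.243, 529.354, 224.446] pointing down, gripper open.
Joint ranges: [-3.03, 3.03], [-0.79, 2.21], [0.23, 2.52], [-1.04, 4.18], [0, 3.07], [-2.55, 2.55]. Speed limits (rad/s): [2.22, 2.22, 2.57, 3.14, 3.14, 3.14].

### API

Orientations are given as [roll, pitch, yaw] about the fixed x, y, z axes, in that order (R = Rz(yaw) Ry(pitch) Rx(roll)).
In Python, from cell import monitor, imaging, job, find_in, trace gives the robot as it stands. The module is installed in compiled form; this text tells all that it offers.
- The arm moves only by the tool arm_command, never from a script. Its argument "steps" is a list of rows, each a list of 5 numbers: the opening, from 0 (shut) to 1 (fully open), then the shift along the tool's x, y, z in mm, then the turn about the tool's z in degrees. In form: [[gripper, dx, dy, dz, turn], ...]. A call has 1 to 20 rows; each row is the pose to reach, as a shift and turn from the pose commanded when the call began, along the tool's axes at that moment; what a row does not reach only later rows make up. A row lasts 1/8 s, in which the tool goes at most 62.5 mm and 10.7 degrees, less where a joint would pass 70% of its speed; a pose out of reach is approached as far as the arm can. A call with a gripper value outside its range is refused whole. The fingers move at their own pace and stop on an object; "force" is the grip in N (left out, the last holds). Time passes only in rows, so rows that repeat a pose let the fingers close. It gives the time, the measured TCP pose, the force, the opening and the grip force at its end, in the units of the state.
- monitor.read_state(): the state, without advancing time (a new reading comes with each control period).
- imaging.camera(name): name is "scene" or "top" or "wrist"; returns a dict with "img" (480x640x3 uint8, red, green, blue), "mtx" (3x3 intrinsics, pixels), "view" (4x4, takes a point from world to camera coordinates). Camera axes: x right, y down, z forward; pixel columns grow to the right and rows downward; lengths in mm; the calibration is good to about 2 mm. A picture is of the moment at which its call begins. There is no depth.
- job.sign_off(): hands the job in; it is judged then, once.
Trained networks look in a picture, given as the dict that the camera call returned (one of the last four; its "shot" number tells which), for a name from the list of things; names that differ only in an ending like _2 or _b are one class to them, and where a whole thing is asked for, a point or a joint stands for the part that bears it (a point fixed in the world has none). Each returns a list of dicts, best first, with "p" (0 to 1); they miss things now and then, are a little off and sometimes report something else, mostly with a low value. They report only what shows in the picture. A call takes as long as a camera call. They do not tell look-alikes from the thing itself.
- find_in(picture, target): "rect" ([centre column, centre row, width, height] in pixels, round what is visible of it).
- trace(picture, target): "region" (480x640 bool, what is visible of it) and "rect" ([centre column, centre row, width, height] in pixels, round what is visible of it).
The state is a dict: "clock": time; "joints": joint angles; "qd": joint speeds; "effort": joint torques, N m; "eef_pos": TCP position; "eef_rot": TCP orientation; "wrist_force": force on the tool from outside, world axes, zero at the start; "moment": the same for the moment, N m; "finger_gap": finger opening in mm; "finger_force": force on a finger pad.
Only numpy, scipy, OpenCV 4.12 (cv2) and the standard library are available. Lean on these libraries where they do the work, as an engineer would, in place of code of your own. Each camera call takes 0.05 s, during which the arm holds its last target. There are 200 camera calls.

### The job

Take the orange guard off the grey module's handle and stand it upright in the blue tray, then lift the module by its handle out of its black dock without tipping it, and finish while still holding it, steady and level above the dock with its underside about 12 cm over the bench, so that the contacts beneath can be inspected. Do not put it down or let go at the end, and leave everything else on the bench where it is.

Things in the scene. Friction and masses are not known exactly. Their poses are not given: they have to be found in the camera images.
- module: Grey module, 140 (x) x 100 (y) x 45 mm high, 0.4 to 0.65 kg, in the dock. Origin: centre of underside; z up; dark front panel at -x. On top a rigid black bridge handle along x: bar 122 long, 12 wide, 14 high, bar centre 85 above the origin, 33 free under it, a 12 x 12 post at each end (x = +-55). Centre of mass below the middle of the bar.
- handle (a point): The centre of the module's handle bar, 85 mm above the module's origin; axes as the module's. With the module in the dock it is 91 mm above the bench.
- guard: Loose orange guard, 40 to 70 g, astride the middle of the handle bar: upside-down U, 70 long (x, along the bar), 29 wide, legs 24 high, 17 apart, roof 6 thick, and on it a fin to grip, 50 long (x), 14 thick (y), 40 high. Origin midway between the feet, z up; fin at z = 30 to 70 mm. On the handle its origin is 74 above the bench; it is free of the bar after rising 30. Stands on its legs.
- dock: Fixed black dock, 172 (x) x 132 (y) mm, in which the module stands with 3 of play; origin at the centre of its underside on the bench, floor 6 above the bench, rim pieces up to 20 above the bench. Its x is the module's x, to within 1 degree.
- tray_in (a point): Centre of the inner floor of the fixed blue open tray, 5 mm above the bench; tray 160 (x) x 120 (y) x 22 mm high outside, walls 5 thick, so 150 x 110 inside. Empty. Axes: x along its long side, z up.
- mug: Bystander: a blue ceramic mug, 80 across, 90 high (mm); origin at the centre of its underside. To be left where it is.
- screwdriver: Bystander: a screwdriver lying on the bench. To be left where it is.
- bottle: Bystander: a white closed bottle with a red cap, 56 across, 110 high (mm); origin at the centre of its underside. To be left where it is.
- reel: Bystander: a yellow plastic ring lying flat, 96 across, 28 high (mm); origin at the centre of its underside. To be left where it is.
- meter: Bystander: a yellow handheld meter lying flat, 140 x 70 x 28 (mm); origin at the centre of its underside. To be left where it is.
- coupler: Bystander: a small dark metal box with two brass connectors, 50 x 98 x 28 (mm); origin at the centre of its underside. To be left where it is.
Things that resemble listed ones, but are neither listed nor needed, are in the scene too. Of the things that look like the part that bears tray_in, take the one that is farthest from the robot's base at the start.

How it is judged:
By the outcome, as a careful person would: the job done as asked, in the order asked, and still so for the second after the job is handed in, while the arm keeps its last pose, push and grip.
It also fails if it takes over 64 s, if anything falls off the work surface, if the arm or the gripper's body presses on something with over 40 N, if the wrist force passes 120 N, or if a joint passes its speed limit or range.

## Working session

There is one attempt and no reset: what is moved stays moved. The work goes in short steps, Python scripts to look and compute and a tool call to move; the robot and the scene stay as the last step left them, time stands still between calls to the robot, and variables do not carry over. Pictures are saved under pics/ and viewed, at most 10 in all, crops included, and the job is handed in when it is done.

Besides the shell and the picture viewer there is one more tool, called after "Emit:" in YAML: its name, and indented under it one key for each argument. arm_command: Moves the arm, as the interface text tells. Its arguments: {"type":"object","properties":{"steps":{"type":"array","items":{"type":"array","items":{"type":"number"}}},"force":{"type":"number"}},"required":["steps"]}

```bash
mkdir -p pics
cat > h.py <<'E'
import numpy as np, cv2
from cell import monitor, imaging, job, find_in, trace
def save(img,n): cv2.imwrite('pics/'+n,cv2.cvtColor(img,cv2.COLOR_RGB2BGR))
def ray(c,uv,z):
    K=np.array(c['mtx']);V=np.array(c['view'])
    d=V[:3,:3].T@np.linalg.inv(K)@np.array([uv[0],uv[1],1.]); o=-V[:3,:3].T@V[:3,3]
    return o+d*(z-o[2])/d[2]
def proj(c,p):
    q=np.array(c['view'])[:3]@np.append(p,1.); q=np.array(c['mtx'])@q; return q[:2]/q[2]
E
python3 - <<'E'
from h import *
print(monitor.read_state())
for n in ['scene','top']:
    c=imaging.camera(n); save(c['img'],n+'0.png'); V=np.array(c['view']); print(n,-V[:3,:3].T@V[:3,3],V[2,:3])
    for t in ['module','guard','dock','tray_in']:
        print(t,[(round(r['p'],2),np.round(r['rect']).tolist(), ray(c,r['rect'][:2],10).round().tolist()) for r in find_in(c,t)])
E
```

```text
{'clock': 0.0, 'joints': array([ 1.22939234e+00,  3.00471163e-01,  1.52162275e+00,  1.59039763e-05,
        1.32073129e+00, -6.65933131e-02]), 'qd': array([ 0.0007759 , -0.00130104, -0.00065723,  0.00023007, -0.00076117,
        0.00257382]), 'effort': array([ 1.75402347e-04, -5.31805980e+01, -3.52741742e+01,  7.08656665e-02,
        2.43156654e-02, -8.48832906e-05]), 'eef_pos': array([149.1570402 , 529.11262689, 223.86866906]), 'eef_rot': array([-3.14036386e+00, -9.73892892e-05,  2.86677798e+00]), 'wrist_force': array([ 0.06877838, -0.25343804, -0.47946381]), 'moment': array([-0.01526115,  0.03199117,  0.02927356]), 'finger_force': 0.0, 'finger_gap': 93.8046165032978}
scene [1477.15332117  437.14657451  953.56377258] [-0.7061444  -0.30465839 -0.63917396]
module [(0.97, [376.0, 273.0, 63.0, 68.0], [499.0, 155.0, 10.0])]
guard [(0.84, [376.0, 249.0, 23.0, 41.0], [422.0, 126.0, 10.0])]
dock [(0.67, [374.0, 291.0, 81.0, 53.0], [556.0, 169.0, 10.0]), (0.42, [336.0, 226.0, 44.0, 49.0], [381.0, 5.0, 10.0])]
tray_in [(0.91, [230.0, 233.0, 81.0, 54.0], [513.0, -219.0, 10.0]), (0.91, [413.0, 225.0, 59.0, 56.0], [294.0, 178.0, 10.0]), (0.81, [278.0, 184.0, 66.0, 42.0], [278.0, -208.0, 10.0])]
top [ 320.21157884   13.68150395 1284.251332  ] [ 0.15176669 -0.01612298 -0.98828484]
module [(0.97, [252.0, 234.0, 44.0, 62.0], [525.0, 157.0, 10.0])]
guard [(0.9, [248.0, 227.0, 15.0, 35.0], [543.0, 170.0, 10.0])]
dock [(0.69, [252.0, 236.0, 54.0, 66.0], [521.0, 159.0, 10.0])]
tray_in [(0.8, [403.0, 344.0, 51.0, 69.0], [268.0, -212.0, 10.0]), (0.7, [243.0, 331.0, 55.0, 69.0], [290.0, 171.0, 10.0]), (0.68, [406.0, 248.0, 65.0, 74.0], [498.0, -221.0, 10.0])]
```

View pics/scene0.png

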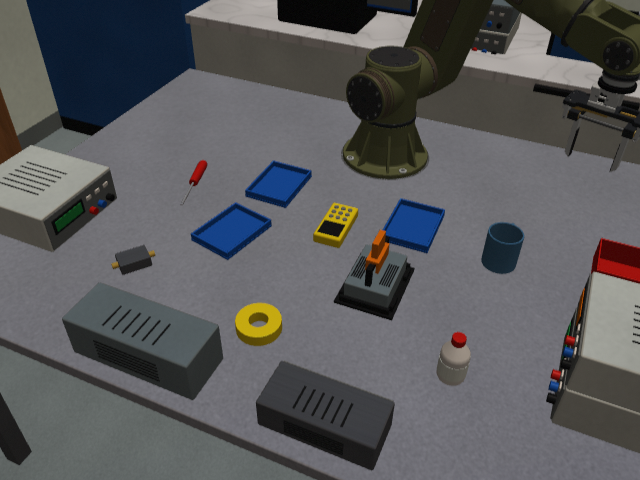

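View pics/top0.png

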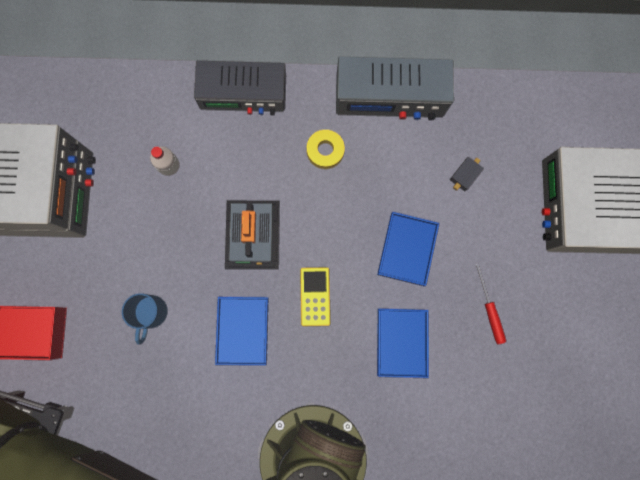

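The three blue trays in the top view are at about (243,331), (403,344) and (408,248). They lie about 337, 342 and 545 mm from the base, so (408,248) is the one meant. I'll confirm that in a crop and measure poses.

Run:
```python
from h import *
c=imaging.camera('top')
crop=c['img'][190:390,200:460]; save(cv2.resize(crop,None,fx=3,fy=3,interpolation=cv2.INTER_CUBIC),'crop0.png')
for t,z in [('tray_in',22),('dock',20),('guard',144)]:
    for r in trace(c,t):
        m=np.argwhere(r['region'])[:,::-1].astype(float)
        w=np.array([ray(c,p,z)[:2] for p in m],np.float32)
        (ce,s,a)=cv2.minAreaRect(w); print(t,round(r['p'],2),np.round(r['rect']),np.round(ce),np.round(s),round(a,1),'dist',round(np.hypot(*ce)))
```

```text
tray_in 0.97 [407. 249.  64.  72.] [ 495. -224.] [123. 163.] 77.0 dist 544
tray_in 0.89 [404. 341.  54.  73.] [ 270. -210.] [162. 123.] 0.2 dist 342
tray_in 0.61 [242. 332.  52.  71.] [291. 172.] [159. 124.] 1.2 dist 338
dock 0.61 [253. 235.  59.  70.] [522. 156.] [168. 133.] 1.2 dist 545
guard 0.75 [248. 227.  16.  34.] [520. 152.] [33. 71.] 87.5 dist 542
guard 0.55 [251. 233.  42.  60.] [505. 145.] [136.  97.] 1.9 dist 526
```

View pics/crop0.png

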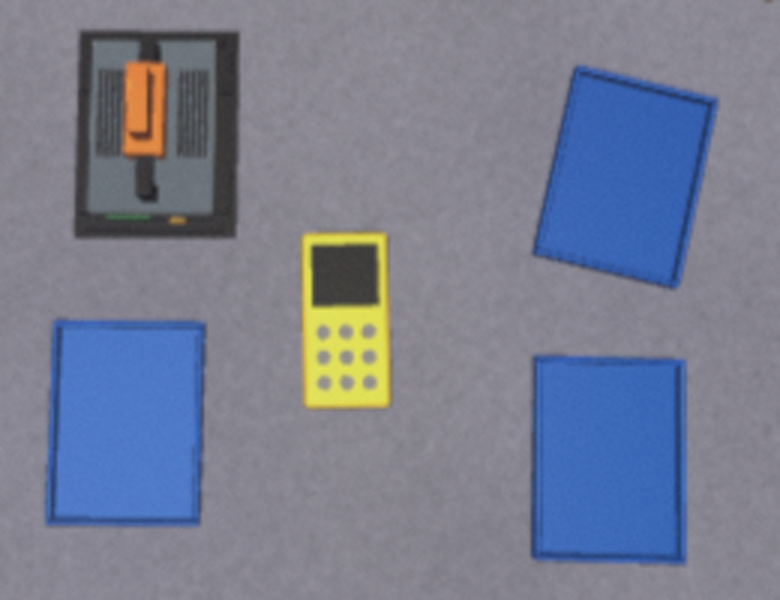

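The crop confirms it: the far tray (upper right, tilted about 13°) is empty and is the farthest from the base. Moving above the module now.

Emit:
arm_command:
  steps:
    - [1, -460, -259, 0, -17]
    - [1, -460, -259, 0, -17]
    - [1, -460, -259, 0, -17]
    - [1, -460, -259, 0, -17]
    - [1, -460, -259, 0, -17]
    - [1, -460, -259, 0, -17]
    - [1, -460, -259, 0, -17]
    - [1, -460, -259, 0, -17]
    - [1, -460, -259, 0, -17]
    - [1, -460, -259, 0, -17]
    - [1, -460, -259, 0, -17]
    - [1, -460, -259, 0, -17]
    - [1, -460, -259, 0, -17]
    - [1, -460, -259, 0, -17]
    - [1, -460, -259, 0, -17]
    - [1, -460, -259, 0, -17]

```text
clock: 2.7
eef_pos: [521.7, 155.3, 224.5]
eef_rot: [3.142, 0.0, -3.12]
wrist_force: [-0.1, -0.4, 0.3]
finger_gap: 94.4
finger_force: 0.0
```

Run:
```python
from h import *
s=monitor.read_state(); print(s['clock'],s['eef_pos'],s['eef_rot'],s['qd'].round(3))
c=imaging.camera('wrist'); save(c['img'],'w1.png'); V=np.array(c['view']); print(-V[:3,:3].T@V[:3,3],V[:3,:3].round(2).tolist())
m=np.ones((1,1))
hsv=cv2.cvtColor(c['img'],cv2.COLOR_RGB2HSV)
o=cv2.inRange(hsv,(5,120,90),(20,255,255)); print(o.any() and cv2.boundingRect(o))
for r in trace(c,'guard'):
    print('guard',r['p'],np.round(r['rect']))
for p in [(522,155,144),(547,155,144),(497,155,144)]: print(p,proj(c,p).round())
```

```text
2.7 [521.68510351 155.30473485 224.4632951 ] [ 3.14156637e+00  4.14077763e-05 -3.11964140e+00] [-0.002  0.    -0.001 -0.     0.001 -0.   ]
[451.41854431 154.63876087 384.44145334] [[-0.02, 1.0, 0.0], [0.97, 0.02, 0.25], [0.24, 0.01, -0.97]]
(37, 142, 558, 292)
guard 0.75 [325. 255.  47. 109.]
(522, 155, 144) [314. 258.]
(547, 155, 144) [313. 295.]
(497, 155, 144) [314. 219.]
```

View pics/w1.png

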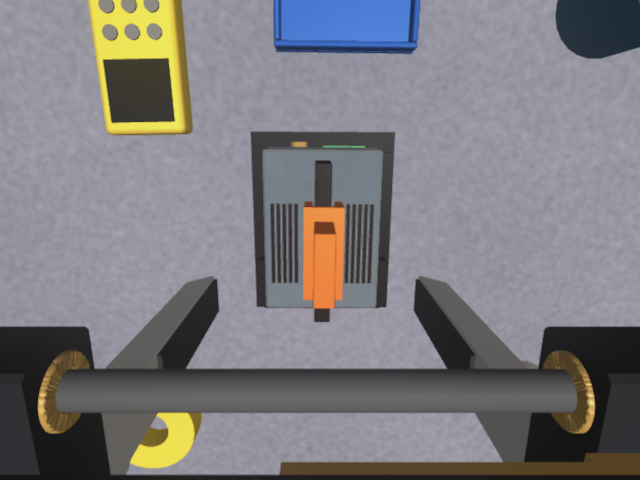

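Run:
```python
from h import *
c=imaging.camera('wrist')
save(cv2.resize(c['img'][120:330,240:410],None,fx=2.8,fy=2.8,interpolation=cv2.INTER_CUBIC),'w1c.png')
def q(n,pts,z): 
    w=np.array([ray(c,p,z)[:2] for p in pts]); print(n,w.round(1).tolist(),w.mean(0).round(1))
q('fin top',[(314,234),(334,234),(335,308),(314,308)],144)
q('roof',[(304,207),(344,207),(343,300),(303,300)],104)
q('dock',[(251,132),(394,132),(386,307),(257,307)],20)
q('bar',[(315,162),(331,162),(315,322),(330,322)],98)
q('module',[(263,150),(383,150),(378,307),(266,307)],51)
```

```text
fin top [[506.6, 154.9], [506.3, 167.2], [555.4, 169.6], [555.7, 156.0]] [531.  161.9]
roof [[496.3, 147.4], [495.6, 175.7], [566.1, 177.9], [566.8, 147.8]] [531.2 162.2]
dock [[444.3, 97.6], [441.4, 223.3], [606.8, 227.3], [609.7, 100.8]] [525.5 162.3]
bar [[465.1, 154.5], [464.9, 165.8], [587.3, 157.3], [587.1, 169.0]] [526.1 161.6]
module [[458.8, 112.0], [456.5, 209.6], [593.7, 213.9], [596.0, 113.4]] [526.3 162.2]
```

View pics/w1c.png

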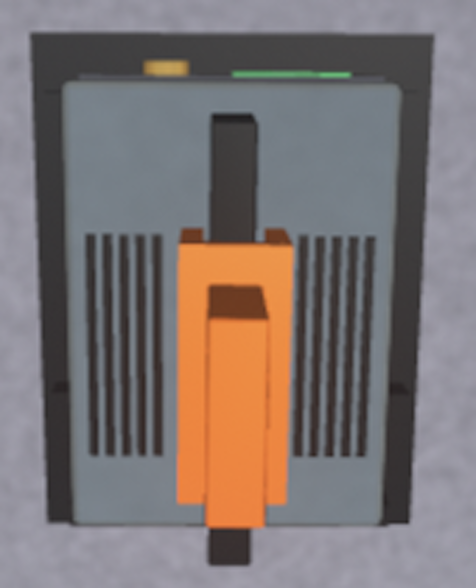

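The guard sits at about (531,162) with yaw about 1.3°, 5 mm off the handle's centre along x. I'll align over it, drop to just above the fin and check.

Emit:
arm_command:
  steps:
    - [1, -9.4, 6.5, 0, 0]
    - [1, -9.4, 6.5, 46, 0]
    - [1, -9.4, 6.5, 46, 0]
    - [1, -9.4, 6.5, 46, 0]

```text
clock: 3.35
eef_pos: [531.6, 162.2, 179.8]
eef_rot: [3.141, 0.001, -3.12]
wrist_force: [-0.6, -0.8, -0.8]
finger_gap: 93.9
finger_force: 0.0
```

Run:
```python
from h import *
s=monitor.read_state(); print(s['clock'],s['eef_pos'],s['eef_rot'])
c=imaging.camera('wrist'); 
hsv=cv2.cvtColor(c['img'],cv2.COLOR_RGB2HSV)
o=cv2.inRange(hsv,(5,120,90),(20,255,255)); o[330:]=0; o[:,:240]=0;o[:,410:]=0
x,y,w,h=cv2.boundingRect(o); print(x,y,w,h)
save(cv2.resize(c['img'][120:380,200:440],None,fx=2.3,fy=2.3,interpolation=cv2.INTER_CUBIC),'w2.png')
p=s['eef_pos']
print([proj(c,(p[0]+a,p[1]+b,144)).round().tolist() for a in(-25,25) for b in(-7,7)])
c=imaging.camera('scene'); print([proj(c,(531+a,162+b,144)).round().tolist() for a in(-25,25) for b in(-7,7)])
hsv=cv2.cvtColor(c['img'],cv2.COLOR_RGB2HSV);o=cv2.inRange(hsv,(5,120,90),(20,255,255));o[:, :350]=0;o[:,400:]=0;print(cv2.boundingRect(o))
```

```text
3.35 [531.60721405 162.19247888 179.82690713] [ 3.14136477e+00  1.08979606e-03 -3.11964354e+00]
279 127 60 198
[[301.0, 234.0], [329.0, 235.0], [299.0, 326.0], [326.0, 326.0]]
[[380.0, 229.0], [386.0, 231.0], [372.0, 243.0], [378.0, 245.0]]
(357, 184, 32, 86)
```

View pics/w2.png

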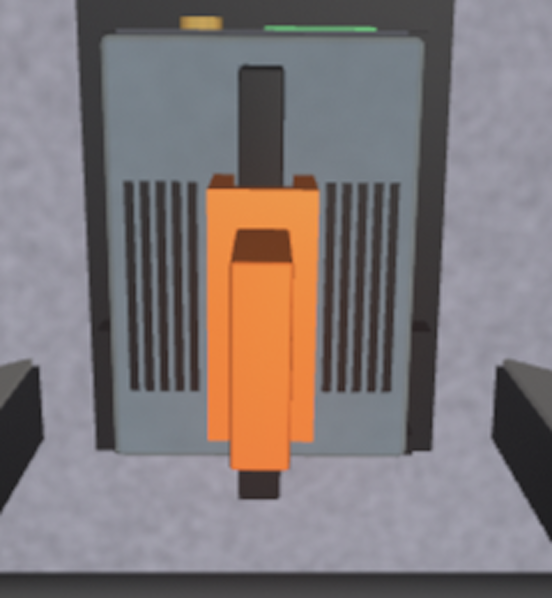

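The prediction matches the picture: the fin top is at columns 300–327 and rows 234–324, midway between the fingers. Descending and gripping.

Emit:
arm_command:
  force: 20
  steps:
    - [1, 0, 0, 25, 0]
    - [1, 0, 0, 50, 0]
    - [1, 0, 0, 51, 0]
    - [1, 0, 0, 51, 0]
    - [0, 0, 0, 51, 0]
    - [0, 0, 0, 51, 0]
    - [0, 0, 0, 51, 0]
    - [0, 0, 0, 51, 0]
    - [0, 0, 0, 51, 0]
    - [0, 0, 0, 51, 0]
    - [0, 0, 0, 51, 0]
    - [0, 0, 0, 51, 0]

```text
clock: 4.95
eef_pos: [530.9, 161.9, 127.4]
eef_rot: [-3.142, -0.0, -3.12]
wrist_force: [0.4, -1.2, -0.9]
finger_gap: 17.6
finger_force: 0.0
```

Emit:
arm_command:
  steps:
    - [0, 0, 0, 0, 0]
    - [0, 0, 0, 0, 0]
    - [0, 0, 0, 0, 0]
    - [0, 0, 0, 0, 0]
    - [0, 0, 0, -5, 0]
    - [0, 0, 0, -15, 0]
    - [0, 0, 0, -25, 0]
    - [0, 0, 0, -40, 0]
    - [0, 0, 0, -60, 0]
    - [0, 0, 0, -80, 0]
    - [0, 0, 0, -80, 0]
    - [0, 0, 0, -80, 0]

```text
clock: 6.45
eef_pos: [530.7, 161.9, 206.9]
eef_rot: [-3.141, -0.001, -3.12]
wrist_force: [0.8, 0.4, -1.1]
finger_gap: 14.3
finger_force: 20.0
```

Emit:
arm_command:
  steps:
    - [0, 3, -25, 0, 0]
    - [0, 8, -65, 0, 0]
    - [0, 13, -110, 0, 0]
    - [0, 18, -155, 0, 0]
    - [0, 23, -200, 0, 0]
    - [0, 28, -245, 0, 0]
    - [0, 33, -290, 0, 0]
    - [0, 39, -335, 0, 0]
    - [0, 43, -365, 0, 0]
    - [0, 44, -382, 0, 0]
    - [0, 44, -382, 0, 0]
    - [0, 44, -382, 0, 0]

```text
clock: 7.95
eef_pos: [495.5, -219.9, 207.2]
eef_rot: [3.141, -0.0, -3.119]
wrist_force: [0.8, 0.8, -0.0]
finger_gap: 14.2
finger_force: 20.0
```

Run:
```python
from h import *
s=monitor.read_state(); print(s['clock'],s['eef_pos'],s['eef_rot'])
c=imaging.camera('wrist'); save(c['img'],'w3.png')
for r in trace(c,'tray_in'):
    m=np.argwhere(r['region'])[:,::-1]
    ce,sz,a=cv2.minAreaRect(np.array([ray(c,p,22)[:2] for p in m[::7]],np.float32)); print(r['p'],np.round(r['rect']),np.round(ce),np.round(sz),a)
```

```text
7.95 [ 495.47972446 -219.9301813   207.22138736] [ 3.14117136e+00 -3.64579542e-04 -3.11888504e+00]
0.73 [314. 211. 171. 186.] [ 499. -223.] [120. 158.] 77.64507293701172
0.69 [334.  29. 152.  58.] [ 338. -209.] [ 39. 119.] 1.4001339673995972
0.48 [522. 442.  68.  62.] [719.  -0.] [72. 73.] 1.3219029903411865
```

View pics/w3.png

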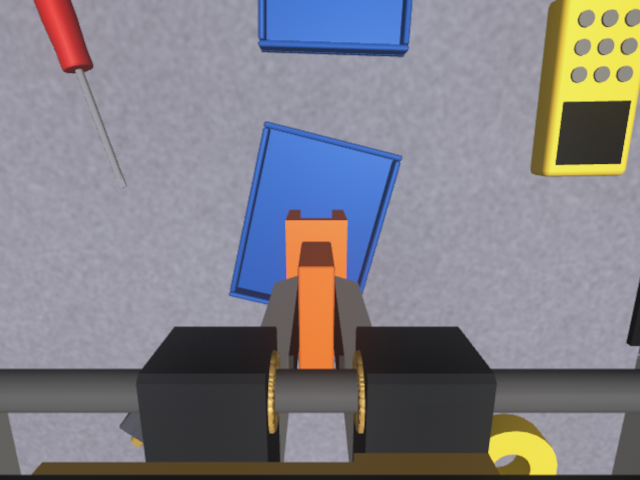

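The guard hangs upright over the tray, whose centre is about (499,-223). Lowering.

Emit:
arm_command:
  steps:
    - [0, -3, -3, 25, 0]
    - [0, -3, -3, 65, 0]
    - [0, -3, -3, 105, 0]
    - [0, -3, -3, 130, 0]
    - [0, -3, -3, 142, 0]
    - [0, -3, -3, 146, 0]
    - [0, -3, -3, 148, 0]
    - [0, -3, -3, 149, 0]
    - [0, -3, -3, 149.5, 0]
    - [0, -3, -3, 149.5, 0]

```text
clock: 9.3
eef_pos: [498.6, -224.0, 58.4]
eef_rot: [-3.141, 0.001, -3.12]
wrist_force: [-0.3, -0.5, 3.7]
finger_gap: 14.0
finger_force: 20.0
```

Emit:
arm_command:
  steps:
    - [0, 0, 0, 0, 0]
    - [0.25, 0, 0, 0, 0]
    - [0.5, 0, 0, 0, 0]
    - [0.5, 0, 0, 0, 0]
    - [0.5, 0, 0, 0, 0]
    - [0.5, 0, 0, 0, 0]
    - [0.5, 0, 0, 0, 0]
    - [0.5, 0, 0, 0, 0]
    - [0.5, 0, 0, -20, 0]
    - [0.5, 0, 0, -60, 0]
    - [0.5, 0, 0, -110, 0]
    - [0.5, 0, 0, -130, 0]
    - [0.5, 0, 0, -130, 0]
    - [0.5, 0, 0, -130, 0]

```text
clock: 11.05
eef_pos: [498.0, -223.6, 186.6]
eef_rot: [3.141, -0.002, -3.12]
wrist_force: [-0.4, 0.9, -0.1]
finger_gap: 47.0
finger_force: 0.0
```

Run:
```python
from h import *
s=monitor.read_state(); print(s['clock'],s['eef_pos'],s['eef_rot'],s['finger_gap'])
a=imaging.camera('wrist')['img']; b=imaging.camera('scene')['img']
A=cv2.resize(a,(480,360)); B=cv2.resize(b[150:330,180:440],(520,360)); 
v=np.zeros((360,800,3),np.uint8); v[:,:400]=cv2.resize(a,(400,300))[0:300].repeat(1,0) if 0 else cv2.resize(a,(400,360)); v[:,400:]=cv2.resize(b[150:330,180:380],(400,360)); save(v,'c4.png')
```

```text
11.05 [ 497.99140747 -223.63925943  186.62823903] [ 3.14074658e+00 -1.54975614e-03 -3.11965814e+00] 47.0025853930103
```

View pics/c4.png

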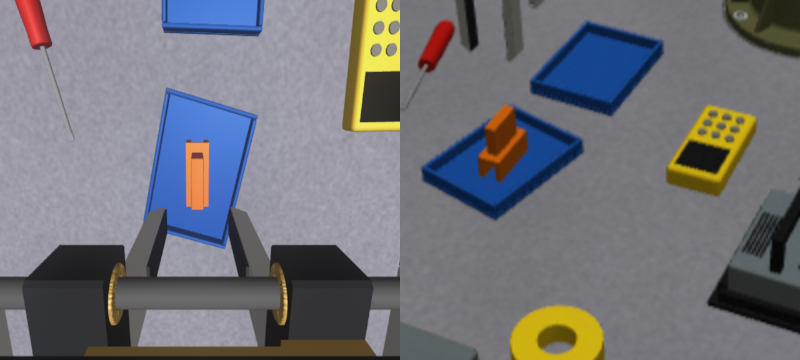

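The guard stands upright in the far tray. Back over the handle.

Emit:
arm_command:
  steps:
    - [0.5, -36.5, 385, -5, 0]
    - [0.5, -36.5, 385, -5, 0]
    - [0.5, -36.5, 385, -5, 0]
    - [0.5, -36.5, 385, -5, 0]
    - [0.5, -36.5, 385, -5, 0]
    - [0.5, -36.5, 385, -5, 0]
    - [0.5, -36.5, 385, -5, 0]
    - [0.5, -36.5, 385, -5, 0]
    - [0.5, -36.5, 385, -5, 0]
    - [0.5, -36.5, 385, -5, 0]
    - [0.5, -36.5, 385, -5, 0]
    - [0.5, -36.5, 385, -5, 0]

```text
clock: 12.65
eef_pos: [526.5, 161.5, 193.0]
eef_rot: [3.142, 0.0, -3.12]
wrist_force: [-0.1, -0.2, -0.1]
finger_gap: 46.7
finger_force: 0.0
```

Run:
```python
from h import *
s=monitor.read_state(); print(s['clock'],s['eef_pos'],s['eef_rot'])
c=imaging.camera('wrist'); save(c['img'],'w5.png')
for p in [(466,160.5),(526,162),(586,163.5)]: print(p,proj(c,(*p,98)).round())
g=cv2.cvtColor(c['img'],cv2.COLOR_RGB2GRAY)
for u in np.linspace(0,1,7):
    r=int(proj(c,(472+108*u,162,98))[1]); L=g[r,280:360].astype(int); k=np.where(L<60)[0]+280
    if len(k): print(r,k.min(),k.max(),ray(c,((k.min()+k.max())/2,r),98).round(1))
```

```text
12.65 [526.52418056 161.5164632  193.01811693] [ 3.14156364e+00  1.31362558e-04 -3.12020459e+00]
(466, 160.5) [315. 158.]
(526, 162) [315. 251.]
(586, 163.5) [315. 334.]
167 306 306 [471.7 155.2  98. ]
196 306 322 [489.8 160.6  98. ]
223 280 343 [507.4 159.4  98. ]
250 280 356 [525.5 164.1  98. ]
276 280 355 [543.6 164.2  98. ]
301 306 321 [561.7 161.9  98. ]
325 306 321 [579.5 162.2  98. ]
```

View pics/w5.png

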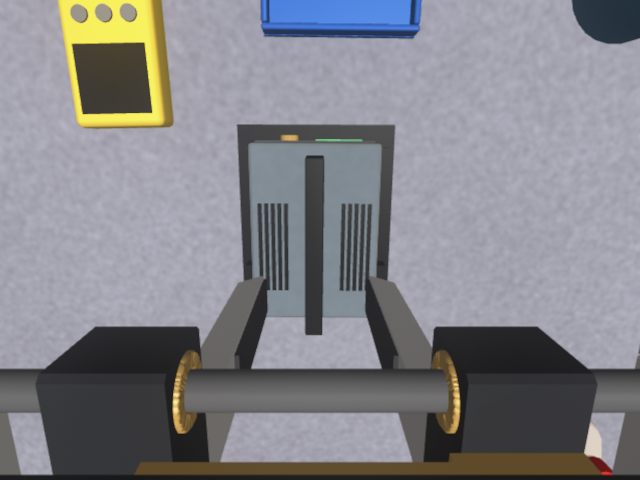

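The bar is bare and centred between the fingers (columns 306–322, rows 156–334). Descending to the bar and gripping.

Emit:
arm_command:
  force: 50
  steps:
    - [0.5, 0, 0, 40, 0]
    - [0.5, 0, 0, 80, 0]
    - [0.5, 0, 0, 98, 0]
    - [0.5, 0, 0, 102, 0]
    - [0.5, 0, 0, 102, 0]
    - [0, 0, 0, 102, 0]
    - [0, 0, 0, 102, 0]
    - [0, 0, 0, 102, 0]
    - [0, 0, 0, 102, 0]
    - [0, 0, 0, 102, 0]
    - [0, 0, 0, 102, 0]
    - [0, 0, 0, 102, 0]
    - [0, 0, 0, 102, 0]
    - [0, 0, 0, 102, 0]
    - [0, 0, 0, 102, 0]

```text
clock: 14.58
eef_pos: [526.4, 161.9, 90.9]
eef_rot: [3.142, -0.0, -3.12]
wrist_force: [0.7, -2.7, -0.7]
finger_gap: 11.8
finger_force: 50.0
```

Emit:
arm_command:
  steps:
    - [0, 0, 0, -2, 0]
    - [0, 0, 0, -6, 0]
    - [0, 0, 0, -12, 0]
    - [0, 0, 0, -19, 0]
    - [0, 0, 0, -27, 0]
    - [0, 0, 0, -36, 0]
    - [0, 0, 0, -46, 0]
    - [0, 0, 0, -57, 0]
    - [0, 0, 0, -68, 0]
    - [0, 0, 0, -79, 0]
    - [0, 0, 0, -90, 0]
    - [0, 0, 0, -99, 0]
    - [0, 0, 0, -106, 0]
    - [0, 0, 0, -111, 0]
    - [0, 0, 0, -114, 0]
    - [0, 0, 0, -114, 0]
    - [0, 0, 0, -114, 0]
    - [0, 0, 0, -114, 0]

```text
clock: 16.82
eef_pos: [526.4, 161.8, 204.7]
eef_rot: [-3.142, -0.0, -3.12]
wrist_force: [0.2, 1.0, -6.7]
finger_gap: 12.0
finger_force: 50.0
```

Run:
```python
from h import *
s=monitor.read_state(); print(s['clock'],s['eef_pos'],s['wrist_force'],s['moment'],s['finger_gap'],s['finger_force'])
c=imaging.camera('wrist')['img']; b=imaging.camera('scene')['img']
v=np.zeros((400,800,3),np.uint8); v[:,:400]=cv2.resize(c,(400,400)); v[:,400:]=cv2.resize(b[160:320,300:460],(400,400)); save(v,'c6.png')
```

```text
16.825 [526.3906251  161.83733797 204.73170243] [ 0.1820349   1.03717408 -6.6543718 ] [-0.01034545  0.04987881  0.04261999] 11.958397003114548 49.99372959136963
```

View pics/c6.png

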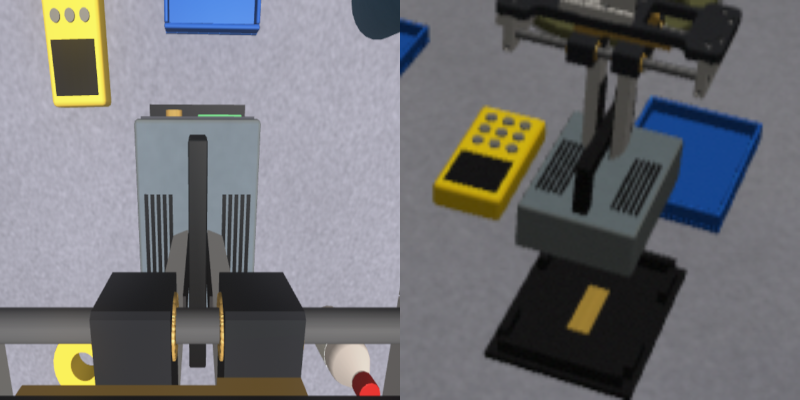

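The module hangs clear above the dock. I'll check the tilt numerically from the bar's ends.

Run:
```python
from h import *
from scipy.ndimage import uniform_filter1d
c=imaging.camera('wrist'); p=monitor.read_state()['eef_pos']; yaw=0.0217
ex=np.array([np.cos(yaw),np.sin(yaw),0])
for pitch in (-3,0,3):
    t=np.radians(pitch); a=np.array([np.cos(t)*ex[0],np.cos(t)*ex[1],-np.sin(t)]); n=np.array([np.sin(t)*ex[0],np.sin(t)*ex[1],np.cos(t)])
    print(pitch,'bar ends',[proj(c,p+s*61*a+7*n).round(1).tolist() for s in(-1,1)],'front top edge',proj(c,p-70*a-40*n).round(1).tolist())
g=cv2.cvtColor(c['img'],cv2.COLOR_RGB2GRAY).astype(int)
col=int(proj(c,p-61*ex)[0]); 
d=np.diff(g[120:470,col-4:col+5].mean(1)); k=np.argsort(-abs(d))[:10]; print(col,[(int(i)+120,round(d[i])) for i in sorted(k)])
d=np.diff(g[100:200,col-60:col-40].mean(1)); k=np.argsort(-abs(d))[:5]; print([(int(i)+100,round(d[i])) for i in sorted(k)])
c=imaging.camera('top')
for t,z in [('mug',0),('guard',0),('bottle',0)]: print(t,[(round(r['p'],2),np.round(r['rect'])) for r in find_in(c,t)][:2])
```

```text
-3 bar ends [[313.3, 166.1], [313.2, 446.1]] front top edge [313.8, 147.1]
0 bar ends [[313.2, 167.3], [313.2, 441.7]] front top edge [313.8, 142.6]
3 bar ends [[313.2, 169.1], [313.3, 437.2]] front top edge [313.8, 138.2]
313 [(124, -49), (125, -48), (143, 25), (160, -41), (161, -52), (412, -25), (440, 81), (441, 27), (461, -44), (462, -31)]
[(124, -48), (125, -42), (130, 15), (131, 13), (143, 26)]
mug [(0.81, array([144., 320.,  46.,  58.]))]
guard [(0.92, array([410., 249.,  15.,  33.]))]
bottle [(0.69, array([164., 161.,  32.,  34.]))]
```

The tilt is below 1° and the underside is about 120 mm above the bench. Handing in.

```bash
python3 -c "
from cell import job; print(job.sign_off())"
```

```text
the job is handed in; nothing more can be done
None
```

The job is handed in at about 17 s on the robot's clock: the guard stands upright in the farthest blue tray, and the arm still holds the module over the dock, tilted less than 1° with its underside about 120 mm above the bench.

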